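# Feel along a row of nails

## Task

Check the row of started nails in the lath by feel: beginning at the end beside the open tin of nails, run your fingertips low along the row, about a centimetre or less clear of the heads, and lightly touch every nail head in turn as far as the other end. Finish with the fingertips still resting lightly on the last nail, and hold there. Do not press hard, do not pull anything up, and leave the other things on the bench where they are.

Things in the scene. Friction and masses are not known exactly. Their poses are not given: they have to be found in the camera images.
- rest: two dark wooden battens (110 x 32 x 30 mm each, 350 mm apart) that are fixed to the bench and carry a thin pale lath with four nails in a row. Origin: on the bench top midway between the battens; y runs along the lath and the row of nails, x across, z up
- lath (a joint): how far the pale lath (60 x 410 x 10 mm, its top 40 mm above the bench) is pressed down, m: 0 at rest, positive down. It gives as a whole, level, like a spring: about 1 mm for each newton, and comes back when let go. The nails move with it
- nail_a: broad-headed steel nail, driven part-way into the lath -135 mm along y from the middle of the row; flat round head of 16 mm, its top 14 mm above the lath (54 mm above the bench at rest). Origin: at the nail's foot on the lath's top, z up. The nails stand 90 mm apart, in the order a, b, c, d along the lath's +y; shut fingertips cover one head at a time
- nail_b: broad-headed steel nail, driven part-way into the lath -45 mm along y from the middle of the row; flat round head of 16 mm, its top 14 mm above the lath (54 mm above the bench at rest). Origin: at the nail's foot on the lath's top, z up. The nails stand 90 mm apart, in the order a, b, c, d along the lath's +y; shut fingertips cover one head at a time
- nail_c: broad-headed steel nail, driven part-way into the lath +45 mm along y from the middle of the row; flat round head of 16 mm, its top 14 mm above the lath (54 mm above the bench at rest). Origin: at the nail's foot on the lath's top, z up. The nails stand 90 mm apart, in the order a, b, c, d along the lath's +y; shut fingertips cover one head at a time
- nail_d: broad-headed steel nail, driven part-way into the lath +135 mm along y from the middle of the row; flat round head of 16 mm, its top 14 mm above the lath (54 mm above the bench at rest). Origin: at the nail's foot on the lath's top, z up. The nails stand 90 mm apart, in the order a, b, c, d along the lath's +y; shut fingertips cover one head at a time
- gap_ab (a point): point on the row midway between nail_a and nail_b, at the height of the heads' tops (54 mm above the bench); axes as the battens'
- gap_bc (a point): point on the row midway between nail_b and nail_c, at the height of the heads' tops (54 mm above the bench); axes as the battens'
- gap_cd (a point): point on the row midway between nail_c and nail_d, at the height of the heads' tops (54 mm above the bench); axes as the battens'
- tin: open round tin of nails, dark steel, 90 mm across and 30 mm high; origin: centre of its underside. It stands beyond one end of the lath and marks the end to start from
- jar: closed glass jar, 72 mm across, 95 mm high, beyond the other end of the lath; origin: centre of its underside. Leave alone
- hammer: hammer lying beyond the lath as seen from the robot, about along it; origin on its underside. Leave alone
- screwdriver: screwdriver lying on the robot's side of the lath; origin on its underside. Leave alone
- tape: black tape measure, 60 x 65 x 34 mm, on the robot's side of the lath; origin: centre of its underside. Leave alone
- mug: white mug, 80 mm across, 90 mm high; origin: centre of its underside. Leave alone
- offcut: wooden offcut, 45 x 75 x 28 mm; origin: centre of its underside. Leave alone

How it is judged (in metres and radians):
On the way, in this order (a step that is already met when the one before it is completed fails the run):
1. fingertips touch the first nail, counted from the tin's end (((y of tin in the frame of rest below 0 m and contact force between the fingers and nail_a above 0.3 N) or (y of tin in the frame of rest above 0 m and contact force between the fingers and nail_d above 0.3 N))), for 0.05 s.
2. fingertips pass low (TCP under 45 mm, so tips under about 25 mm, above the heads) along the row between the first and the second nail (((y of tin in the frame of rest below 0 m and horizontal distance between the grasp point and gap_ab below 0.025 m and z of the grasp point in the frame of gap_ab below 0.045 m) or (y of tin in the frame of rest above 0 m and horizontal distance between the grasp point and gap_cd below 0.025 m and z of the grasp point in the frame of gap_cd below 0.045 m))).
3. fingertips touch the second nail, counted from the tin's end (((y of tin in the frame of rest below 0 m and contact force between the fingers and nail_b above 0.3 N) or (y of tin in the frame of rest above 0 m and contact force between the fingers and nail_c above 0.3 N))), for 0.05 s.
4. fingertips pass low (TCP under 45 mm, so tips under about 25 mm, above the heads) along the row between the second and the third nail (((y of tin in the frame of rest below 0 m and horizontal distance between the grasp point and gap_bc below 0.025 m and z of the grasp point in the frame of gap_bc below 0.045 m) or (y of tin in the frame of rest above 0 m and horizontal distance between the grasp point and gap_bc below 0.025 m and z of the grasp point in the frame of gap_bc below 0.045 m))).
5. fingertips touch the third nail, counted from the tin's end (((y of tin in the frame of rest below 0 m and contact force between the fingers and nail_c above 0.3 N) or (y of tin in the frame of rest above 0 m and contact force between the fingers and nail_b above 0.3 N))), for 0.05 s.
6. fingertips pass low (TCP under 45 mm, so tips under about 25 mm, above the heads) along the row between the third and the last nail (((y of tin in the frame of rest below 0 m and horizontal distance between the grasp point and gap_cd below 0.025 m and z of the grasp point in the frame of gap_cd below 0.045 m) or (y of tin in the frame of rest above 0 m and horizontal distance between the grasp point and gap_ab below 0.025 m and z of the grasp point in the frame of gap_ab below 0.045 m))).
7. fingertips touch the last nail, counted from the tin's end (((y of tin in the frame of rest below 0 m and contact force between the fingers and nail_d above 0.3 N) or (y of tin in the frame of rest above 0 m and contact force between the fingers and nail_a above 0.3 N))), for 0.05 s.
At the end, for the whole second after the job is handed in: the fingertips still rest on the last nail (the one farthest from the tin) with 0.3 to 15 N, the lath is pressed down less than 15 mm and not lifted, and every loose thing is within 15 mm of its starting place (((y of tin in the frame of rest below 0 m and contact force between the fingers and nail_d between 0.3 and 15 N) or (y of tin in the frame of rest above 0 m and contact force between the fingers and nail_a between 0.3 and 15 N)) and value of joint lath between -0.003 and 0.015 m and distance of each of tin, jar, hammer, screwdriver, tape, mug, offcut from where it was at the start of the episode below 0.015 m); the arm keeps its last pose, push and grip.
It fails at once if the lath or a nail is pressed hard: over 18 N from the fingers, or the lath over 16 mm down (contact force between the fingers and rest above 18 N or value of joint lath above 0.016 m).
It fails at once if the lath is pulled up by more than 5 mm (value of joint lath below -0.005 m).
It fails at once if a loose thing on the bench is moved by more than 15 mm, lifted or carried (distance of any of tin, jar, hammer, screwdriver, tape, mug, offcut from where it was at the start of the episode above 0.015 m).
It also fails if it takes over 51 s, if anything falls off the work surface, if the arm or the gripper's body presses on something with over 40 N, if the wrist force passes 120 N, or if a joint passes its speed limit or range.

## Robot

A 6-joint arm with a two-finger parallel gripper is mounted at the origin on the work surface. World frame = base frame: x ahead of the robot, y to its left, z up, the work surface at z = 0. Lengths are in m, angles in degrees, forces in N, time in s.
With the tool pointing down it reaches from about 0.35 to 0.875 m from the base axis. Payload 4.2 kg.
Tool frame: the origin (TCP) lies between the finger pads, 19 mm behind the fingertips; this is the grasp point; z points along the fingers, y is the line along which they close (so a half turn about z gives the same grasp; the last joint's range is limited). The gripper opens to 87 mm and grips with 3 to 60 N. Pads are 19 mm wide; open, the fingers measure 117 mm over their backs; the gripper's body (75 mm by 190 mm) begins 51 mm behind the grasp point.
Start: joints at [78.129, 22.042, 0.453, 0, -68.411, -14.817], TCP at [0.281, 0.558, 0.241] pointing down, gripper open.
Joint ranges: [-179.83, 179.83], [-69.29, 118.12], [-61.27, 80.66], [-181.25, 117.63], [-171.15, -9.14], [-177.46, 177.46]. Speed limits (degrees/s): [159.86, 159.86, 180, 180, 180, 180].

## Interface

Orientations are given as a 3x3 rotation matrix whose columns are the frame's x, y, z axes.
In Python, from station import sensors, eyes, workorder gives the robot as it stands.
- The arm moves only by the tool move_tool, called after "Request:" as name(argument=value, ...) on one line, values as JSON. Schema: {"type":"object","properties":{"plan":{"type":"array","items":{"type":"number"},"minItems":7,"maxItems":56},"only":{"type":"string"},"quiet":{"type":"boolean"},"lines":{"type":"string"}},"required":["plan"],"additionalProperties":false}. plan is one flat list of numbers that holds 1 to 8 rows one after another, with no inner brackets; each row has 7 numbers: the opening from 0.0 (shut) to 1.0 (fully open), then dx, dy, dz in m, then a rotation vector rx, ry, rz in degrees; each row is the pose to reach, as a shift and turn from the pose commanded when the call began, along the tool's axes at that moment; what a row does not reach only later rows make up. A row lasts 1/10 s, in which the tool goes at most 0.05 m and 8.59 degrees, less where a joint would pass 70% of its speed; a pose out of reach is approached as far as the arm can. The fingers move at their own pace and stop on an object; the grip force is fixed at half the most. Time passes only in rows, so rows that do not move let the fingers close. The tool returns the time, the measured TCP pose, the force, the opening and the grip force at its end. only (a regular expression) keeps the lines of the reply that match it, lines (a string "A,B") keeps lines A to B, and quiet returns only ok. Input that does not fit is refused with a message, and nothing moves.
- sensors.sense(): the state, without advancing time (a new reading comes with each control period).
- eyes.capture(name): name is "side" or "top" or "wrist"; returns a dict with "pixels" (480x640x3 uint8, red, green, blue), "z_map" (480x640 float32, m along the optical axis (not along the pixel's ray), 0 where there is no reading), "K" (3x3 intrinsics, pixels), "world_from_camera" (4x4, takes a point from camera to world coordinates). Camera axes: x right, y up, looking along -z (the intrinsics and any distortion apply to the point x, -y, -z); pixel columns grow to the right and rows downward; lengths in m; the calibration is good to about 2 mm. A picture is of the moment at which its call begins.
- workorder.finish_job(): hands the job in; it is judged then, once.
The state is a dict: "time_s": time; "joints": joint angles; "joint_velocities": joint speeds; "effort": joint torques, N m; "tcp_pos": TCP position; "ee_rot": TCP orientation; "wrist_force": force on the tool from outside, world axes, zero at the start; "moment": the same for the moment, N m; "gripper_width": opening from 0.0 (shut) to 1.0 (fully open); "gripper_force": force on a finger pad.
Only numpy, scipy, OpenCV 4.12 (cv2) and the standard library are available. Lean on these libraries where they do the work, as an engineer would, in place of code of your own. Each camera call takes 0.05 s, during which the arm holds its last target. There are 200 camera calls.

## Working session

There is one attempt and no reset: what is moved stays moved. The work goes in short steps, Python scripts to look and compute and a tool call to move; the robot and the scene stay as the last step left them, time stands still between calls to the robot, and variables do not carry over. Pictures are saved under pics/ and viewed, at most 10 in all, crops included, and the job is handed in when it is done.

```bash
mkdir -p pics; cat > h.py <<'E'
import numpy as np, cv2
from station import sensors, eyes, workorder
def pts(c):
    K=c["K"];z=c["z_map"];v,u=np.mgrid[0:480,0:640]
    P=np.stack([(u-K[0,2])/K[0,0]*z,-(v-K[1,2])/K[1,1]*z,-z,np.ones_like(z)],-1)
    return (P@c["world_from_camera"].T)[...,:3]
E
python3 - <<'E'
from h import *
for n in("top","side"):
    c=eyes.capture(n);cv2.imwrite(f"pics/{n}0.png",c["pixels"][...,::-1]);np.savez(f"{n}0.npz",**c)
    print(n,c["K"],c["world_from_camera"],[k for k in c])
s=sensors.sense();print(s["time_s"],s["tcp_pos"],s["ee_rot"],s["wrist_force"])
E
```

```text
top [[562.07141742   0.         334.67328828]
 [  0.         562.07141742 228.62041465]
 [  0.           0.           1.        ]] [[ 0.06683973  0.97631194 -0.20578497  0.29911857]
 [-0.99775663  0.06617985 -0.01009603  0.032961  ]
 [ 0.00376194  0.20599814  0.97854515  1.2987582 ]
 [ 0.          0.          0.          1.        ]] ['pixels', 'z_map', 'K', 'world_from_camera']
side [[525.12249162   0.         318.45904503]
 [  0.         525.12249162 242.00610833]
 [  0.           0.           1.        ]] [[ 0.72661512  0.48780863 -0.48381112  0.13576323]
 [-0.68704193  0.51389088 -0.51370181 -0.44976627]
 [-0.00196206  0.70566203  0.70854587  0.71256934]
 [ 0.          0.          0.          1.        ]] ['pixels', 'z_map', 'K', 'world_from_camera']
0.1 [0.28049769 0.55798971 0.24030444] [[ 8.93363810e-01 -4.49333420e-01 -7.62244840e-04]
 [-4.49334057e-01 -8.93362174e-01 -1.71182111e-03]
 [ 8.82177233e-05  1.87178159e-03 -9.99998244e-01]] [-0.31843814 -0.79524521  0.26046778]
```

View pics/top0.png

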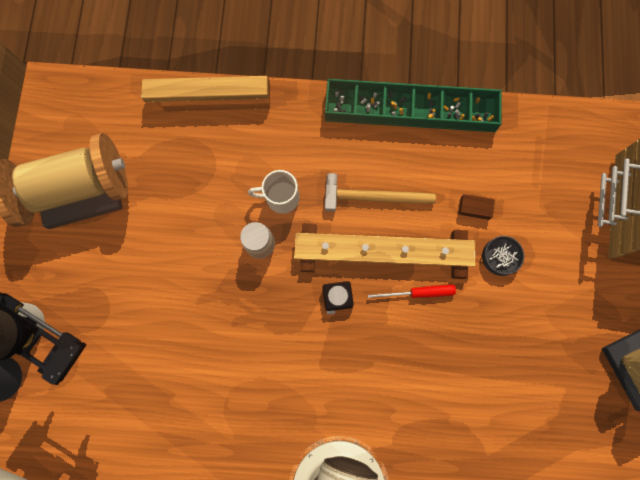

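View pics/side0.png

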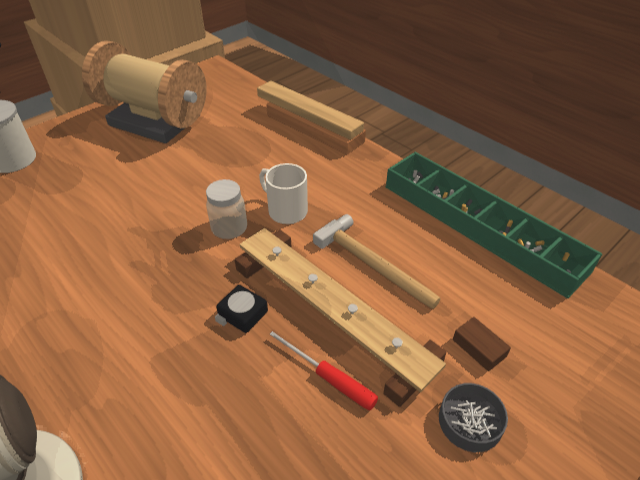

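The top view shows the nail heads at about (325,246), (365,247), (405,249) and (445,251). The tin is at (503,256), at the right-hand (−y) end, and the jar is at (257,238). The side view agrees, with heads at (277,251), (312,279), (352,309) and (397,343).

```bash
python3 - <<'E'
from h import *
def heads(n,guess):
    c=np.load(n+"0.npz");K=c["K"];T=c["world_from_camera"]
    hsv=cv2.cvtColor(c["pixels"],cv2.COLOR_RGB2HSV);P=pts(c);out=[]
    m=((hsv[...,1]<75)&(hsv[...,2]>120)).astype(np.uint8)
    _,L,st,ce=cv2.connectedComponentsWithStats(m)
    for g in guess:
        i=min(range(1,len(ce)),key=lambda k:np.hypot(*(ce[k]-g)) if st[k,4]>8 else 99)
        q=L==i; q&=(P[...,2]>.046)
        v,u=np.nonzero(q); uv=(u.mean(),v.mean())
        d=T[:3,:3]@[(uv[0]-K[0,2])/K[0,0],-(uv[1]-K[1,2])/K[1,1],-1]
        p=T[:3,3]+d*(.054-T[2,3])/d[2]
        out.append(p);print(n,np.round(uv,1),len(u),p.round(4),"depthpt",np.median(P[q],0).round(4))
    return np.array(out)
A=heads("top",[(445,251),(405,249),(365,247),(325,246)])
B=heads("side",[(397,343),(352,309),(312,279),(277,251)])
for X in(A,B): print(np.linalg.norm(np.diff(X,axis=0),axis=1))
M=(A+B)/2;c=M.mean(0);d=M[3]-M[0];d/=np.linalg.norm(d)
print("dir",d,np.degrees(np.arctan2(d[0],d[1])));F=[c+d*k for k in(-.135,-.045,.045,.135)];print(np.round(F,4))
s=sensors.sense();R=s["ee_rot"];print("tool delta to nail1",R.T@(F[0]-s["tcp_pos"]))
print("tool y yaw",np.degrees(np.arctan2(R[0,1],R[1,1])))
E
```

```text
top [444.8 250.4] 32 [ 0.5278 -0.2045  0.054 ] depthpt [ 0.528  -0.2045  0.0531]
top [404.8 248.7] 30 [ 0.5256 -0.1145  0.054 ] depthpt [ 0.5252 -0.1149  0.0535]
top [364.7 247. ] 31 [ 0.5234 -0.0245  0.054 ] depthpt [ 0.5235 -0.0248  0.0531]
top [324.7 245.4] 29 [0.5209 0.0655 0.054 ] depthpt [0.5208 0.0652 0.0535]
side [396.8 342. ] 73 [ 0.5257 -0.2051  0.054 ] depthpt [ 0.5262 -0.2049  0.0528]
side [352.5 308. ] 62 [ 0.5236 -0.1156  0.054 ] depthpt [ 0.5239 -0.1149  0.0526]
side [312.6 277.5] 52 [ 0.5213 -0.0259  0.054 ] depthpt [ 0.5225 -0.0252  0.0526]
side [276.6 250. ] 45 [0.519  0.0635 0.054 ] depthpt [0.5201 0.0647 0.0528]
[0.08998478 0.09008169 0.09004145]
[0.08943391 0.08976223 0.08947425]
dir [-2.53517601e-02  9.99678592e-01  2.06063287e-16] -1.452704496010682
[[ 0.5268 -0.2051  0.054 ]
 [ 0.5245 -0.1151  0.054 ]
 [ 0.5223 -0.0251  0.054 ]
 [ 0.52    0.0648  0.054 ]]
tool delta to nail1 [0.56292185 0.57066386 0.18742258]
tool y yaw -153.2990246315533
```

Request:
move_tool(plan=[0, 0.02, 0.02, 0, 0, 0, -4, 0, 0.05, 0.05, 0, 0, 0, -10, 0, 0.085, 0.085, 0, 0, 0, -17, 0, 0.12, 0.12, 0, 0, 0, -23, 0, 0.155, 0.155, 0, 0, 0, -28.15, 0, 0.19, 0.19, 0, 0, 0, -28.15, 0, 0.225, 0.23, 0, 0, 0, -28.15, 0, 0.24, 0.245, 0, 0, 0, -28.15])

```text
time_s: 0.9
tcp_pos: [0.3847, 0.2282, 0.241]
ee_rot: [[1.0, 0.023, -0.001], [0.023, -1.0, -0.001], [-0.001, 0.001, -1.0]]
wrist_force: [0.7, 1.2, -0.7]
gripper_width: 0.358
gripper_force: 0.0
```

```bash
cat > d.py <<'E'
from h import *
F=np.array([[.5268,-.2051,.054],[.5245,-.1151,.054],[.5223,-.0251,.054],[.52,.0648,.054]])
s=sensors.sense();R=s["ee_rot"];print("t",s["time_s"],"tcp",s["tcp_pos"].round(4),"F",np.round(s["wrist_force"],2),"tilt",R[:,2].round(4),"w",s["gripper_width"])
for f in F: print((R.T@(f-s["tcp_pos"])).round(4))
E
python3 d.py
```

```text
t 0.9 tcp [0.3847 0.2282 0.241 ] F [ 0.65  1.15 -0.69] tilt [-1.1e-03 -8.0e-04 -1.0e+00] w 0.3576229670959927
[0.1323 0.4363 0.1872]
[0.1321 0.3463 0.1871]
[0.132  0.2562 0.1871]
[0.1317 0.1663 0.187 ]
```

Request:
move_tool(plan=[0, 0.01, 0.03, 0, 0, 0, 0, 0, 0.025, 0.075, 0, 0, 0, 0, 0, 0.04, 0.12, 0, 0, 0, 0, 0, 0.055, 0.165, 0, 0, 0, 0, 0, 0.07, 0.21, 0, 0, 0, 0, 0, 0.085, 0.255, 0, 0, 0, 0, 0, 0.1, 0.295, 0, 0, 0, 0, 0, 0.107, 0.315, 0, 0, 0, 0])

```text
time_s: 1.7
tcp_pos: [0.5005, -0.0833, 0.2407]
ee_rot: [[1.0, 0.022, -0.001], [0.022, -1.0, -0.0], [-0.001, 0.0, -1.0]]
wrist_force: [0.4, -0.2, 0.0]
gripper_width: 0.007
gripper_force: 0.0
```

```bash
python3 d.py
```

```text
t 1.7 tcp [ 0.5005 -0.0833  0.2407] F [ 0.4  -0.2   0.02] tilt [-1.e-03 -3.e-04 -1.e+00] w 0.006956240299951965
[0.0238 0.1223 0.1867]
[0.0235 0.0323 0.1866]
[ 0.0233 -0.0577  0.1866]
[ 0.023  -0.1477  0.1866]
```

Request:
move_tool(plan=[0, 0.01, 0.04, 0.01, 0, 0, 0, 0, 0.018, 0.08, 0.03, 0, 0, 0, 0, 0.0235, 0.11, 0.065, 0, 0, 0, 0, 0.0235, 0.122, 0.105, 0, 0, 0, 0, 0.0235, 0.122, 0.135, 0, 0, 0, 0, 0.0235, 0.122, 0.15, 0, 0, 0, 0, 0.0235, 0.122, 0.15, 0, 0, 0, 0, 0.0235, 0.122, 0.15, 0, 0, 0])

```text
time_s: 2.5
tcp_pos: [0.5269, -0.2019, 0.0914]
ee_rot: [[1.0, 0.026, -0.0], [0.026, -1.0, -0.0], [-0.0, 0.0, -1.0]]
wrist_force: [-0.3, 0.3, 0.9]
gripper_width: 0.006
gripper_force: 0.0
```

```bash
python3 d.py
python3 - <<'E'
from h import *
a=eyes.capture("side")["pixels"][200:440,200:520,::-1]
cv2.imwrite("pics/s1.png",cv2.resize(a,None,fx=2,fy=2))
E
```

```text
t 2.5 tcp [ 0.5269 -0.2019  0.0914] F [-0.34  0.26  0.94] tilt [-2.e-04 -3.e-04 -1.e+00] w 0.005636259246874597
[-0.0002  0.0032  0.0374]
[-0.0002 -0.0868  0.0374]
[-0.     -0.1769  0.0373]
[ 0.     -0.2668  0.0373]
```

View pics/s1.png

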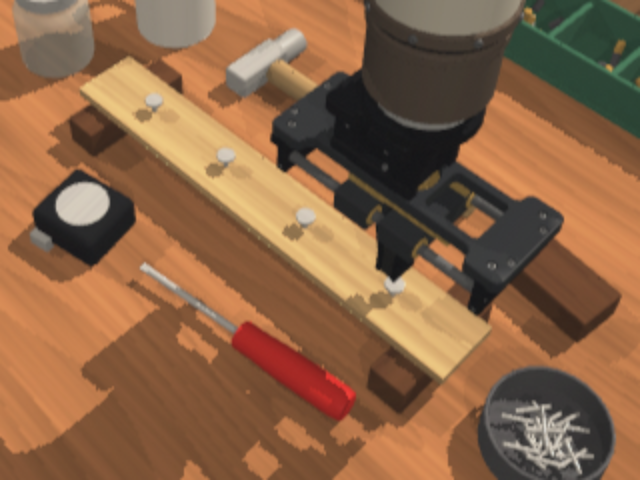

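The crop shows the shut fingertips just above the first nail, at about (395,285), with the tin clear at (545,430).

Request:
move_tool(plan=[0, 0, 0.003, 0.005, 0, 0, 0, 0, 0, 0.003, 0.01, 0, 0, 0, 0, 0, 0.003, 0.014, 0, 0, 0, 0, 0, 0.003, 0.017, 0, 0, 0, 0, 0, 0.003, 0.019, 0, 0, 0, 0, 0, 0.003, 0.02, 0, 0, 0, 0, 0, 0.003, 0.021, 0, 0, 0, 0, 0, 0.003, 0.021, 0, 0, 0])

```text
time_s: 3.35
tcp_pos: [0.5266, -0.2048, 0.0704]
ee_rot: [[1.0, 0.026, -0.0], [0.026, -1.0, 0.0], [-0.0, -0.0, -1.0]]
wrist_force: [-0.9, 1.8, 2.6]
gripper_width: 0.006
gripper_force: 1.4
```

```bash
python3 d.py
```

```text
t 3.35 tcp [ 0.5266 -0.2048  0.0704] F [-0.89  1.8   2.57] tilt [-4.e-04  0.e+00 -1.e+00] w 0.0063005718419942925
[0.0002 0.0003 0.0164]
[ 0.0002 -0.0897  0.0164]
[ 0.0003 -0.1797  0.0164]
[ 0.0003 -0.2696  0.0164]
```

Request:
move_tool(plan=[0, 0, 0, 0.001, 0, 0, 0, 0, 0, 0, 0.002, 0, 0, 0, 0, 0, 0, 0.002, 0, 0, 0, 0, 0, 0, 0.002, 0, 0, 0])

```text
time_s: 3.75
tcp_pos: [0.5266, -0.2048, 0.0684]
ee_rot: [[1.0, 0.026, -0.0], [0.026, -1.0, 0.0], [-0.0, -0.0, -1.0]]
wrist_force: [-2.3, 2.0, 4.3]
gripper_width: 0.006
gripper_force: 2.4
```

```bash
python3 d.py
```

```text
t 3.75 tcp [ 0.5266 -0.2048  0.0684] F [-2.27  2.04  4.35] tilt [-2.e-04  0.e+00 -1.e+00] w 0.006499915950926542
[0.0002 0.0003 0.0144]
[ 0.0002 -0.0897  0.0144]
[ 0.0003 -0.1797  0.0144]
[ 0.0003 -0.2697  0.0144]
```

Request:
move_tool(plan=[0, 0, 0, -0.007, 0, 0, 0, 0, 0, 0, -0.012, 0, 0, 0, 0, 0, -0.015, -0.012, 0, 0, 0, 0, 0, -0.035, -0.012, 0, 0, 0, 0, 0, -0.055, -0.012, 0, 0, 0, 0, 0, -0.075, -0.012, 0, 0, 0, 0, 0, -0.0897, -0.012, 0, 0, 0, 0, 0, -0.0897, -0.012, 0, 0, 0])

```text
time_s: 4.55
tcp_pos: [0.5245, -0.1133, 0.0803]
ee_rot: [[1.0, 0.028, 0.0], [0.028, -1.0, 0.0], [0.0, -0.0, -1.0]]
wrist_force: [-0.2, 0.1, -0.4]
gripper_width: 0.005
gripper_force: 0.0
```

```bash
python3 d.py
```

```text
t 4.55 tcp [ 0.5245 -0.1133  0.0803] F [-0.22  0.08 -0.41] tilt [ 2.e-04  2.e-04 -1.e+00] w 0.004874245072733414
[-0.0003  0.0918  0.0263]
[-0.0001  0.0018  0.0263]
[ 0.0003 -0.0882  0.0263]
[ 0.0005 -0.1781  0.0263]
```

Request:
move_tool(plan=[0, 0, 0, 0.003, 0, 0, 0, 0, 0, 0, 0.006, 0, 0, 0, 0, 0, 0, 0.008, 0, 0, 0, 0, 0, 0, 0.0095, 0, 0, 0, 0, 0, 0, 0.0105, 0, 0, 0, 0, 0, 0, 0.0115, 0, 0, 0, 0, 0, 0, 0.0115, 0, 0, 0, 0, 0, 0, 0.0115, 0, 0, 0])

```text
time_s: 5.35
tcp_pos: [0.5243, -0.1155, 0.069]
ee_rot: [[1.0, 0.026, -0.0], [0.026, -1.0, -0.0], [-0.0, 0.0, -1.0]]
wrist_force: [-1.5, -1.7, 3.8]
gripper_width: 0.003
gripper_force: 2.1
```

```bash
python3 d.py
```

```text
t 5.35 tcp [ 0.5243 -0.1155  0.069 ] F [-1.49 -1.68  3.84] tilt [-3.e-04 -5.e-04 -1.e+00] w 0.003073551070311422
[0.0002 0.0896 0.015 ]
[ 0.0002 -0.0004  0.015 ]
[ 0.0003 -0.0905  0.015 ]
[ 0.0003 -0.1804  0.0149]
```

Nail 2 is touched at about 3.8 N. Next is nail 3.

Request:
move_tool(plan=[0, 0, 0, -0.007, 0, 0, 0, 0, 0, 0, -0.0115, 0, 0, 0, 0, 0, -0.015, -0.0115, 0, 0, 0, 0, 0, -0.035, -0.0115, 0, 0, 0, 0, 0, -0.055, -0.0115, 0, 0, 0, 0, 0, -0.075, -0.0115, 0, 0, 0, 0, 0, -0.09, -0.0115, 0, 0, 0, 0, 0, -0.09, -0.0115, 0, 0, 0])

```text
time_s: 6.15
tcp_pos: [0.5223, -0.0231, 0.0803]
ee_rot: [[1.0, 0.028, 0.0], [0.028, -1.0, 0.0], [0.0, -0.0, -1.0]]
wrist_force: [0.1, -0.3, -0.4]
gripper_width: 0.003
gripper_force: 0.0
```

Request:
move_tool(plan=[0, 0, 0, 0.003, 0, 0, 0, 0, 0, 0, 0.006, 0, 0, 0, 0, 0, 0, 0.008, 0, 0, 0, 0, 0, 0, 0.0095, 0, 0, 0, 0, 0, 0, 0.0105, 0, 0, 0, 0, 0, 0, 0.0115, 0, 0, 0, 0, 0, 0, 0.0115, 0, 0, 0, 0, 0, 0, 0.0115, 0, 0, 0])

```text
time_s: 6.95
tcp_pos: [0.5219, -0.0256, 0.0689]
ee_rot: [[1.0, 0.026, -0.001], [0.026, -1.0, -0.001], [-0.001, 0.001, -1.0]]
wrist_force: [-1.2, -1.8, 4.8]
gripper_width: 0.008
gripper_force: 2.1
```

```bash
python3 d.py
```

```text
t 6.95 tcp [ 0.5219 -0.0256  0.0689] F [-1.18 -1.83  4.75] tilt [-5.e-04 -6.e-04 -1.e+00] w 0.007564896843306339
[0.0003 0.1796 0.015 ]
[0.0003 0.0895 0.015 ]
[ 0.0004 -0.0005  0.0149]
[ 0.0004 -0.0904  0.0149]
```

Request:
move_tool(plan=[0, 0, 0, -0.007, 0, 0, 0, 0, 0, 0, -0.0115, 0, 0, 0, 0, 0, -0.015, -0.0115, 0, 0, 0, 0, 0, -0.035, -0.0115, 0, 0, 0, 0, 0, -0.055, -0.0115, 0, 0, 0, 0, 0, -0.075, -0.0115, 0, 0, 0, 0, 0, -0.09, -0.0115, 0, 0, 0, 0, 0, -0.09, -0.0115, 0, 0, 0])

```text
time_s: 7.75
tcp_pos: [0.5201, 0.0669, 0.0803]
ee_rot: [[1.0, 0.028, 0.001], [0.028, -1.0, 0.0], [0.001, -0.0, -1.0]]
wrist_force: [0.4, 0.2, -0.4]
gripper_width: 0.005
gripper_force: 0.0
```

Request:
move_tool(plan=[0, 0, 0, 0.003, 0, 0, 0, 0, 0, 0, 0.006, 0, 0, 0, 0, 0, 0, 0.008, 0, 0, 0, 0, 0, 0, 0.0095, 0, 0, 0, 0, 0, 0, 0.0105, 0, 0, 0, 0, 0, 0, 0.0115, 0, 0, 0, 0, 0, 0, 0.0115, 0, 0, 0, 0, 0, 0, 0.0115, 0, 0, 0])

```text
time_s: 8.55
tcp_pos: [0.5196, 0.0643, 0.0689]
ee_rot: [[1.0, 0.025, -0.001], [0.025, -1.0, -0.001], [-0.001, 0.001, -1.0]]
wrist_force: [-1.9, -3.7, 4.3]
gripper_width: 0.005
gripper_force: 2.1
```

```bash
python3 d.py
python3 - <<'E'
from h import *
a=eyes.capture("side")["pixels"][160:400,160:480,::-1]
cv2.imwrite("pics/s2.png",cv2.resize(a,None,fx=2,fy=2))
E
python3 d.py
```

```text
t 8.55 tcp [0.5196 0.0643 0.0689] F [-1.86 -3.72  4.31] tilt [-7.e-04 -7.e-04 -1.e+00] w 0.005484217486502821
[0.0003 0.2695 0.0151]
[0.0003 0.1795 0.015 ]
[0.0004 0.0894 0.015 ]
[ 0.0004 -0.0005  0.0149]
t 8.6 tcp [0.5196 0.0643 0.0689] F [-1.92 -2.83  4.74] tilt [-6.e-04 -7.e-04 -1.e+00] w 0.00900771079815024
[0.0003 0.2695 0.0151]
[0.0003 0.1795 0.015 ]
[0.0004 0.0894 0.0149]
[ 0.0004 -0.0005  0.0149]
```

View pics/s2.png

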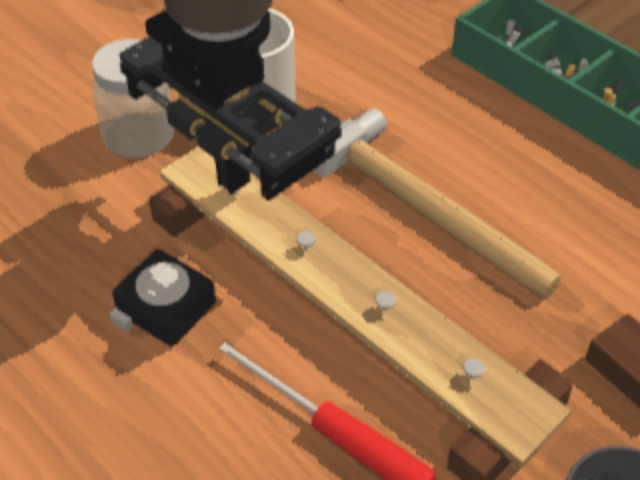

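The fingertips rest on the last nail at about (232,180) in the crop. The jar and the other things stand where they were.

```bash
python3 -c "
from station import workorder
print(workorder.finish_job())"
```

```text
the job is handed in; nothing more can be done
None
```

I touched all four nail heads in turn from the tin's end, at about 4 to 5 N each. I passed low between them and handed the job in with the fingertips resting on the last nail at about 4.5 N; no verdict was printed.

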